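# Pop the measured bearing out of the comparator nest and trap it on the slide

## Task

The bearing in the nest of the width comparator has been measured: get it out onto the sloping slide. With one finger press the long stop key beside the slide down until the spring plunger shoots the bearing out, and have the other finger standing across the slide near its open end to trap the bearing before it flies off; then take the hand away, leaving the bearing lying flat on the slide, all of it between the stop and the open end. Lift nothing, keep off the dial indicator and leave the rings, the other bearing and the marker where they are.

Things in the scene. Friction and masses are not known exactly. Their poses are not given: they have to be found in the camera images.
- fixture: Bearing width comparator on feet, fixed to the bench. Origin on the bench under the middle of its base plate (150 x 250 x 10 mm: x -78 to +72, y -125 to +125) and its slide; z upright. The plate and all on it slope 5.5 degrees down towards -y, the way the bearing shoots out. Key on the -x side, indicator's column on the +x side. Plunger housing and knob (to 65 mm above the bench) at y +70 to +145.
- slide_landing (a point): Point on the slide's surface and centre line, midway between stop and open end; about 32 mm above the bench. Its axes: -y down along the slide, x across it (key at -x), z square to it (tilted 5.5 degrees). The slide is slippery ground steel, 65 mm wide between rails 7.5 mm high and 6 mm thick. In these axes: nest centre y +99 mm, stop blade y +63 to +68, open end y -61.
- key (a joint): Stop key: 0 = up (blade 8 mm above the slide, holding the bearing), 0.010 m = right down (blade 2 mm below it). Travel square to the slide, on springs, about 3 N to start, 7 N right down (1 or 2 N more while the bearing leans on the blade); springs up when let go. At 6.5 to 8 mm the bearing is freed and shoots out at about 0.8 m/s, too fast to follow.
- key_pad (a point): Middle of the ribbed pad on top of the stop key (moves with it), at x -55, y -24 mm of slide_landing. The key is a dark steel bar parallel to the slide, 24 mm wide (x -67 to -43), 126 mm long (y -60 to +66). Its top is 15 mm above the slide when up and 5 mm when right down, so one finger can press it while the other, equally low, stands in the slide, 55 mm away centre to centre.
- slide_end (a point): Middle of the slide's open end, on its surface (y -61 mm of slide_landing); beyond it is a 26 mm drop. A finger across the slide stops the bearing's centre 31 mm above the finger's face; it bounces back a few mm at most and then stays put by friction, finger or no finger. A finger with its upper face 20 to 60 mm below slide_landing suits.
- bearing_centre (a point): Centre of the measured steel ball bearing with black seals (62 mm outside, 35 mm bore, 14 mm thick, about 0.15 kg), lying flat in the nest between spring plunger and stop blade; half-way up, 7 mm above the slide.
- indicator: Dial indicator over the nest on a fixed arm and column; its origin is 26 mm under the nest's surface, z square to the slide. The round dial, 54 mm across, faces -x, is within 27 mm of the nest's centre along the slide and reaches about 170 mm above the bench; its spindle is lifted clear of the bearing. Not to be touched.
- master_ring_centre (a point): Middle of the larger loose steel ring gauge (66 mm across, 20 mm high) standing on the bench beyond the slide's open end. Leave it.
- setting_ring_centre (a point): Middle of the smaller loose steel setting ring (48 mm across, 18 mm high) on the bench beyond the slide's open end. Leave it.
- next_bearing_centre (a point): Middle of another bearing of the same kind, lying on the bench in front of the fixture. Leave it.
- marker_centre (a point): Middle of a black paint marker (125 mm long, 20 mm high) lying on the bench in front of the fixture. Leave it.
Not all that is in view belongs to the job. Leave any blue or red look-alike of the part that bears bearing_centre alone.

How it is judged:
By the outcome, as a careful person would: the job done as asked, in the order asked, and still so for the second after the job is handed in, with the robot touching nothing.
It also fails if it takes over 32 s, if anything falls off the work surface, if the arm or the gripper's body presses on something with over 40 N, if the wrist force passes 120 N, or if a joint passes its speed limit or range.

## Robot

A 7-joint arm with a two-finger parallel gripper is mounted at the origin on a cart in front of the work surface, level with it; the furniture and walls round the work are solid. World frame = base frame: x ahead of the robot, y to its left, z up, the work surface at z = 0. Lengths are in m, angles in rad, forces in N, time in s.
With the tool pointing down it reaches from about 0.35 to 0.9 m from the base axis. Payload 19.9 kg.
Tool frame: the origin (TCP) lies at the very end of the fingers, on their centre line; the grasp point (between the pads) lies 19 mm behind it (grip_point_offset is the distance from the TCP to the grasp point, in m); z points along the fingers, y is the line along which they close (so a half turn about z gives the same grasp; the last joint's range is limited). The gripper opens to 94 mm and grips with 3 to 60 N. Pads are 16 mm wide; open, the fingers measure 119 mm over their backs; the gripper's body (75 mm by 177 mm) begins 78 mm behind the grasp point.
Start: joints at [-1.345, 0.417, -0.01, 1.614, 0.005, 1.111, -0.053], TCP at [0.165, 0.603, 0.205] pointing down, gripper open.
Joint ranges: [-2.81, 2.81], [-0.39, 2.02], [-1.27, 1.25], [0.06, 2.57], [-1.19, 4.33], [0.19, 2], [-2.82, 2.82]. Speed limits (rad/s): [1.89, 1.89, 2.39, 2.39, 3.01, 3.01, 3.01].

## Interface

Orientations are given as a unit quaternion [x, y, z, w].
In Python, from rig import * gives the robot as it stands.
- The arm moves only by the tool carry_out, never from a script. Its argument "commands" is a list of rows, each a list of 3 entries, a list of its own where there are three numbers: the shift along the tool's x, y, z in mm, then the turn, a rotation vector about the tool's x, y, z in rad, then the closure, from 0 (fully open) to 1 (shut). A call has exactly 8 rows; each row is the pose to reach, as a shift and turn from the pose commanded when the call began, along the tool's axes at that moment; what a row does not reach only later rows make up. A row lasts 1/10 s, in which the tool goes at most 50 mm and 8.59 degrees, less where a joint would pass 70% of its speed; a pose out of reach is approached as far as the arm can. A call with a gripper value outside its range is refused whole. The fingers move at their own pace and stop on an object; "force" is the grip in N (left out, the last holds). Time passes only in rows, so rows that repeat a pose let the fingers close, or fill a call up. It gives the time, the measured TCP pose, the force, the opening and the grip force at its end, in the units of the state.
- read_state(): the state, without advancing time (a new reading comes with each control period).
- grab_frame(name): name is "scene" or "top"; returns the picture (480x640x3 uint8, red, green, blue); there is no depth.
- calibration(name): a dict with "fx", "fy", "cx", "cy" (pixels), "view" (4x4, takes a point from world to camera coordinates). Camera axes: x right, y up, looking along -z (the intrinsics and any distortion apply to the point x, -y, -z); pixel columns grow to the right and rows downward; lengths in m; the calibration is good to about 2 mm. A picture is of the moment at which its call begins. calibration takes no time and is no camera call.
- hand_in(): hands the job in; it is judged then, once.
The state is a dict: "time": time; "qpos": joint angles; "qd": joint speeds; "tau": joint torques, N m; "ee_pos": TCP position; "eef_rot": TCP orientation; "ft_force": force on the tool from outside, world axes, zero at the start; "torque": the same for the moment, N m; "grip_width": opening from 0.0 (shut) to 1.0 (fully open); "grip_force": force on a finger pad.
Only numpy, scipy, OpenCV 4.12 (cv2) and the standard library are available. Lean on these libraries where they do the work, as an engineer would, in place of code of your own. Each camera call takes 0.05 s, during which the arm holds its last target. There are 200 camera calls.

## Working session

There is one attempt and no reset: what is moved stays moved. The work goes in short steps, Python scripts to look and compute and a tool call to move; the robot and the scene stay as the last step left them, time stands still between calls to the robot, and variables do not carry over. Pictures are saved under pics/ and viewed, at most 10 in all, crops included, and the job is handed in when it is done.

Besides the shell and the picture viewer there is one more tool, called after "Call:" by a JSON object that holds its "op" and its "data", one argument or row to a line. carry_out: Moves the arm, as the interface text tells. Its arguments: {"type":"object","properties":{"commands":{"type":"array","items":{"type":"array"}},"force":{"type":"number"}},"required":["commands"]}

```bash
mkdir -p pics; python3 - <<'E'
from rig import *
import cv2
for n in ("scene","top"):
    cv2.imwrite(f"pics/{n}0.png",grab_frame(n)[:,:,::-1])
    c=calibration(n);print(n,c)
s=read_state();print(s)
E
```

```text
scene {'fx': 479.79738374708796, 'fy': 479.79738374708796, 'cx': 327.97239354742635, 'cy': 244.1410472644455, 'view': array([[ 0.65517387, -0.7554558 , -0.00580785, -0.47487456],
       [ 0.48849793,  0.4177636 ,  0.76605701, -0.25081221],
       [-0.5762959 , -0.50473766,  0.64274639, -0.67406118],
       [ 0.        ,  0.        ,  0.        ,  1.        ]])}
top {'fx': 525.2564184103378, 'fy': 525.2564184103378, 'cx': 316.2942839704681, 'cy': 234.0254459781958, 'view': array([[ 0.02142377, -0.99975761,  0.005074  , -0.20688158],
       [ 0.99241989,  0.02188027,  0.12092978, -0.56112572],
       [-0.12101149,  0.00244477,  0.9926481 , -0.97228408],
       [ 0.        ,  0.        ,  0.        ,  1.        ]])}
{'time': 0.1, 'qpos': array([-1.34447071,  0.41789204, -0.01030209,  1.61407993,  0.00468792,
        1.1107138 , -0.05300284]), 'qd': array([ 8.21582523e-05,  4.07278290e-04,  3.23233301e-04, -7.57010957e-04,
        2.97442805e-04, -4.42623119e-04, -4.29004412e-04]), 'tau': array([ 6.83389117e-04, -8.52576327e+01,  6.39893152e-01, -4.26687598e+01,
       -4.88676305e-02,  1.65112282e-02,  1.22370406e-05]), 'ee_pos': array([0.16531772, 0.60240031, 0.20491604]), 'eef_rot': array([ 1.33513503e-01,  9.91046850e-01, -5.33498961e-04, -3.45668181e-05]), 'ft_force': array([-0.47266879,  0.86513265,  0.09538083]), 'torque': array([-0.0201901 ,  0.01414111,  0.03594825]), 'grip_force': 0.0, 'grip_width': 1.0020536863739686}
```

View pics/scene0.png

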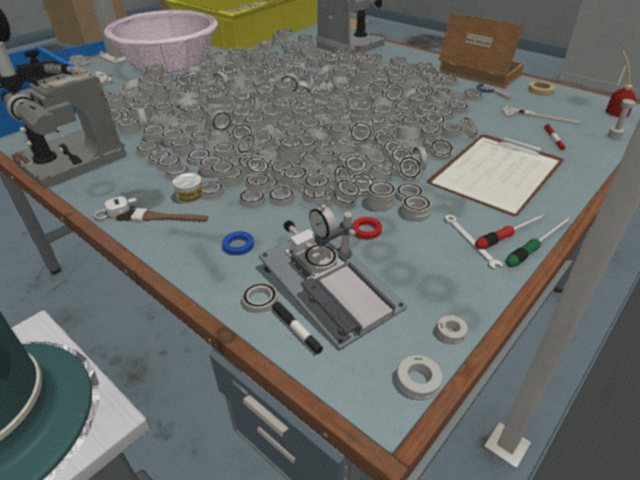

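View pics/top0.png

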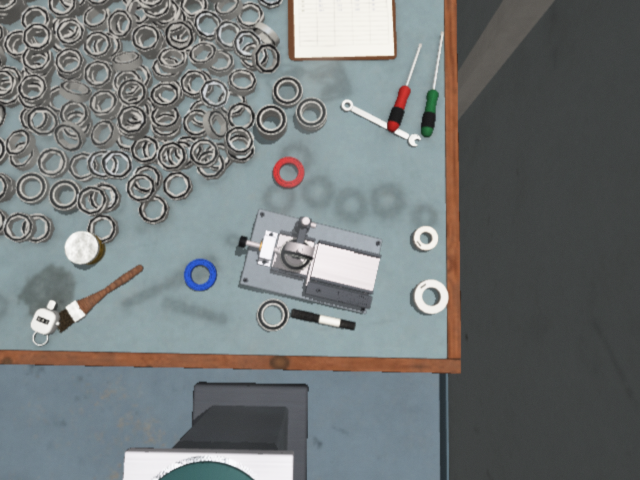

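The scene shows the fixture near (330,285), its slide pointing to the lower right. In the top view the fixture is at (310,262), with the nest and dial at (297,255) and the open end at about (380,270). A blue ring at (200,275) and a red ring at (288,172) are look-alikes. The plain bearing at (272,315) is the next bearing. The measured bearing is the one in the nest at (297,255). I'll enlarge both views to confirm.

```bash
python3 - <<'E'
import cv2,numpy as np
a=cv2.imread("pics/top0.png")[200:340,225:395]
b=cv2.imread("pics/scene0.png")[200:350,240:415]
cv2.imwrite("pics/ctop.png",cv2.resize(a,None,fx=4.5,fy=4.2,interpolation=cv2.INTER_CUBIC) if 0 else cv2.resize(a,None,fx=4,fy=4,interpolation=cv2.INTER_CUBIC))
cv2.imwrite("pics/cscene.png",cv2.resize(b,None,fx=4,fy=4,interpolation=cv2.INTER_CUBIC))
E
```

```text
(no output)
```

View pics/ctop.png

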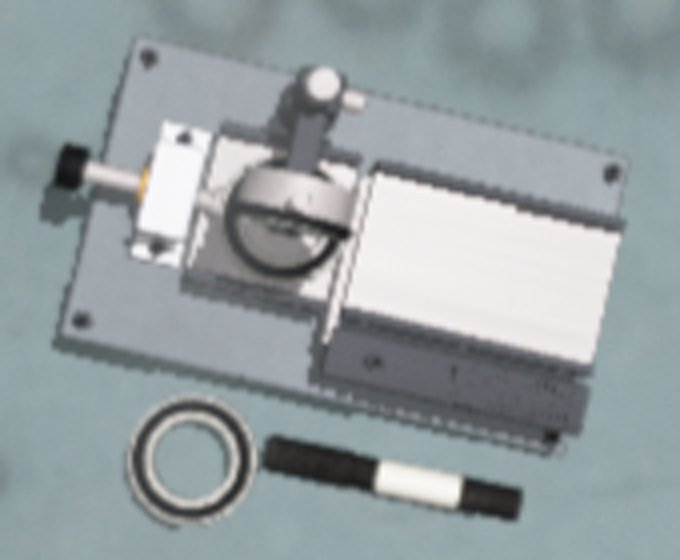

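View pics/cscene.png

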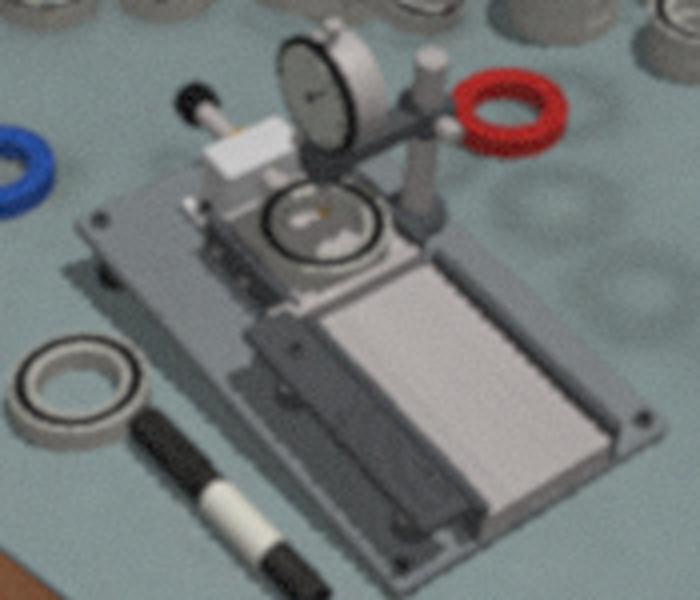

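The crops confirm it: plain steel bearing with black seals in the nest under the dial (scene about (320,255)). Next I fit the slide frame from the slide and key corners in both views.

```bash
cat > h.py <<'E'
from rig import *
import numpy as np
from scipy.spatial.transform import Rotation as R
from scipy.optimize import least_squares
def proj(n,p):
    c=calibration(n);q=(c["view"]@np.append(p,1))[:3]
    return np.array([c["cx"]+c["fx"]*q[0]/-q[2],c["cy"]+c["fy"]*q[1]/q[2]])
def frame(v): return R.from_euler('z',v[2])*R.from_euler('x',np.radians(5.5)), np.array([v[0],v[1],v[3] if len(v)>3 else .032])
def goal(v,p):  # p in slide mm
    r,t=frame(v);M=r.as_matrix()
    return t+M@(np.array(p)/1000), R.from_matrix(np.c_[M[:,1],M[:,0],-M[:,2]])
def rel(P,Q,p0,q0): # shift mm, rotvec in tool axes
    q0=R.from_quat(q0)
    return q0.inv().apply(P-p0)*1000,(q0.inv()*Q).as_rotvec()
E
python3 - <<'E'
from h import *
T=[((32.5,-61,0),(620,232)),((-32.5,-61,0),(592,368)),((-67,-60,15),(578,435)),((-67,66,15),(312,382)),((-43,66,15),(328,340)),((-43,-60,15),(590,380))]
S=[((32.5,-61,0),(612,445)),((-32.5,-61,0),(485,503)),((-67,-60,15),(420,525)),((-67,66,15),(248,328)),((-43,66,15),(285,308))]
obs=[("top",p,np.array(u)/4+(225-.375,200-.375)) for p,u in T]+[("scene",p,np.array(u)/4+(240-.375,200-.375)) for p,u in S]
def f(v):
    r,t=frame(v);return np.concatenate([proj(n,t+r.apply(np.array(p)/1000))-u for n,p,u in obs])
for x0 in ([.55,-.25,-.2],[.55,-.25,-.2,.032]):
    s=least_squares(f,x0,loss='soft_l1');print(s.x.round(4),s.fun.reshape(-1,2).round(1).tolist())
v=s.x
print(proj("top",frame(v)[1]+frame(v)[0].apply([0,.099,.014])))
st=read_state()
for p in ((-27.5,-40,130),):
    P,Q=goal(v,p);print(P,Q.as_quat(),rel(P,Q,st["ee_pos"],st["eef_rot"]))
E
```

```text
[ 0.5029 -0.2504 -0.1994] [[-0.6, 0.4], [-0.6, -0.4], [0.2, 0.8], [1.3, -0.7], [0.2, -2.9], [-0.1, 2.0], [-0.8, -2.1], [1.4, 2.0], [1.3, 0.9], [-2.6, -0.3], [-0.3, -1.3]]
[ 0.503  -0.2503 -0.2004  0.0314] [[-0.6, 0.4], [-0.6, -0.5], [0.2, 0.8], [1.3, -0.8], [0.2, -3.0], [-0.2, 1.9], [-0.7, -1.9], [1.4, 2.2], [1.3, 1.1], [-2.5, -0.1], [-0.3, -1.1]]
[294.69081035 255.16005233]
[ 0.4656569  -0.29609911  0.15699026] [ 0.77338957  0.63211286  0.03714857 -0.03036256] (array([-527.4036015 , -786.93410953,   48.8042121 ]), array([-0.07295219,  0.07805081,  1.50205332]))
```

Both fits agree to about 1 mm (landing height 31.4 against 32 mm), and the predicted nest pixel (295,255) matches the picture. Setting out.

Call:
{"op": "carry_out", "data": {
  "commands": [
    [[-30,-28,-10],[0,0,0.1],0],
    [[-62,-57,-20],[0,0,0.2],0.1],
    [[-95,-87,-20],[0,0,0.3],0.3],
    [[-128,-117,-20],[0,0,0.4],0.54],
    [[-161,-147,-20],[0,0,0.5],0.54],
    [[-194,-177,-20],[0,0,0.6],0.54],
    [[-227,-207,-20],[0,0,0.7],0.54],
    [[-260,-237,-20],[0,0,0.8],0.54]
  ]
}}

```text
time: 0.9
ee_pos: [0.3539, 0.3036, 0.2254]
eef_rot: [0.511, 0.86, -0.0, -0.0]
ft_force: [1.1, 0.6, -0.3]
grip_width: 0.466
grip_force: 0.0
```

```bash
python3 - <<'E'
from h import *
v=[.503,-.2503,-.2004,.0315]
st=read_state();print(st["time"],st["ee_pos"],st["grip_width"],st["ft_force"])
P,Q=goal(v,(-27.5,-40,190));print(P,rel(P,Q,st["ee_pos"],st["eef_rot"]))
E
```

```text
0.9 [0.35390614 0.30363542 0.22542262] 0.46593057085262896 [ 1.09384673  0.5774005  -0.26266884]
[ 0.46449952 -0.30169107  0.21679145] (array([-584.42881119, -192.5996898 ,    8.59491629]), array([-0.03371874,  0.09199053,  0.69889933]))
```

Call:
{"op": "carry_out", "data": {
  "commands": [
    [[-36,-12,0],[0,0,0.08],0.54],
    [[-80,-26,0],[0,0,0.16],0.54],
    [[-124,-41,0],[0,0.0,0.24],0.54],
    [[-168,-55,0],[0,0,0.32],0.54],
    [[-212,-70,0],[0,0,0.4],0.54],
    [[-256,-84,0],[0,0,0.48],0.54],
    [[-300,-99,0],[0,0,0.56],0.54],
    [[-344,-113,0],[0,0,0.64],0.54]
  ]
}}

```text
time: 1.7
ee_pos: [0.42, -0.0524, 0.2256]
eef_rot: [0.755, 0.656, 0.0, -0.0]
ft_force: [1.5, 0.4, -0.6]
grip_width: 0.458
grip_force: 0.0
```

```bash
python3 - <<'E'
from h import *
v=[.503,-.2503,-.2004,.0315]
st=read_state();print(st["time"],st["ee_pos"],st["grip_width"],st["ft_force"])
P,Q=goal(v,(-27.5,-40,150));print(P,rel(P,Q,st["ee_pos"],st["eef_rot"]))
E
```

```text
1.7 [ 0.41999422 -0.05239181  0.22563547] 0.457660350495107 [ 1.46219891  0.37192568 -0.61215432]
[ 0.46526268 -0.29793397  0.1769756 ] (array([-236.83722409,   79.10588476,   48.56290567]), array([-0.00249829,  0.09540541,  0.06021802]))
```

Call:
{"op": "carry_out", "data": {
  "commands": [
    [[-40,13,0],[0,0,0.02],0.54],
    [[-80,27,0],[0,0.02,0.04],0.54],
    [[-120,40,0],[0,0.04,0.06],0.54],
    [[-160,53,5],[0,0.06,0.06],0.54],
    [[-200,66,15],[0,0.08,0.06],0.54],
    [[-237,79,30],[0,0.096,0.06],0.54],
    [[-237,79,49],[0,0.096,0.06],0.54],
    [[-237,79,49],[0,0.096,0.06],0.54]
  ]
}}

```text
time: 2.5
ee_pos: [0.4646, -0.2965, 0.1741]
eef_rot: [0.773, 0.632, 0.035, -0.033]
ft_force: [0.9, 1.2, 0.9]
grip_width: 0.463
grip_force: 0.0
```

```bash
python3 - <<'E'
from h import *
v=[.503,-.2503,-.2004,.0315]
st=read_state();print(st["time"],st["ee_pos"],st["grip_width"],st["ft_force"])
P,Q=goal(v,(-27.5,-40,50));print(P,rel(P,Q,st["ee_pos"],st["eef_rot"]))
E
```

```text
2.5 [ 0.46457807 -0.29650034  0.17411574] 0.462501633048891 [0.94857564 1.18335664 0.9043948 ]
[ 0.4671706  -0.28854121  0.07743598] (array([-0.98698418,  1.65939699, 97.02225156]), array([-7.25251098e-03,  2.57073795e-05,  5.90047493e-04]))
```

Call:
{"op": "carry_out", "data": {
  "commands": [
    [[-1,2,20],[-0.007,0,0],0.55],
    [[-1,2,40],[-0.007,0,0],0.55],
    [[-1,2,60],[-0.007,0,0],0.55],
    [[-1,2,75],[-0.007,0,0],0.55],
    [[-1,2,87],[-0.007,0,0],0.55],
    [[-1,2,92],[-0.007,0,0],0.55],
    [[-1,2,92],[-0.007,0,0],0.55],
    [[-1,2,92],[-0.007,0,0],0.55]
  ]
}}

```text
time: 3.3
ee_pos: [0.4696, -0.289, 0.0854]
eef_rot: [0.772, 0.633, 0.038, -0.028]
ft_force: [-0.3, -0.8, -0.3]
grip_width: 0.45
grip_force: 0.0
```

```bash
python3 - <<'E'
from h import *
import cv2
v=[.503,-.2503,-.2004,.0315]
st=read_state();print(st["time"],st["ee_pos"],st["grip_width"],st["ft_force"])
P,Q=goal(v,(-27.5,-40,17));print(P,rel(P,Q,st["ee_pos"],st["eef_rot"]))
r=R.from_quat(st["eef_rot"])
im=grab_frame("scene")[:,:,::-1].copy()
for s in(-28,28):
    p=proj("scene",st["ee_pos"]+r.apply([0,s/1000,0]));print(s,p)
for p in((-55,-40,15),(0,-40,0)):
    print(p,proj("scene",goal(v,p)[0]))
cv2.imwrite("pics/s1.png",cv2.resize(im[200:350,240:415],None,fx=4,fy=4,interpolation=cv2.INTER_CUBIC))
E
```

```text
3.3 [ 0.46959308 -0.28900131  0.08543929] 0.45027696361041886 [-0.3465782  -0.77232126 -0.26386937]
[ 0.46780021 -0.2854416   0.04458791] (array([-0.77602059, -2.6517298 , 40.95226427]), array([0.00448345, 0.00034349, 0.00319508]))
-28 [346.66814179 301.85063205]
28 [374.09868716 285.65269716]
(-55, -40, 15) [343.82641383 319.74696238]
(0, -40, 0) [368.91785327 309.66289385]
```

View pics/s1.png

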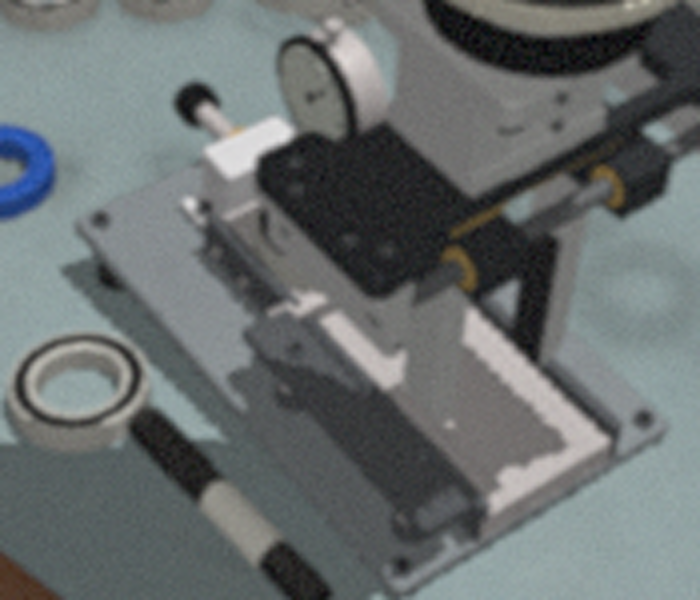

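The picture shows the near finger tip at crop (435,415), as predicted. It lines up over the key, with the other finger over the middle of the slide, and the dial is clear. Descending to just above the key.

Call:
{"op": "carry_out", "data": {
  "commands": [
    [[-1,-2.5,8],[0.004,0,0.003],0.55],
    [[-1,-2.5,16],[0.004,0,0.003],0.55],
    [[-1,-2.5,24],[0.004,0,0.003],0.55],
    [[-1,-2.5,30],[0.004,0,0.003],0.55],
    [[-1,-2.5,34],[0.004,0,0.003],0.55],
    [[-1,-2.5,37],[0.004,0,0.003],0.55],
    [[-1,-2.5,37],[0.004,0,0.003],0.55],
    [[-1,-2.5,37],[0.004,0,0.003],0.55]
  ]
}}

```text
time: 4.15
ee_pos: [0.4676, -0.2859, 0.048]
eef_rot: [0.773, 0.632, 0.037, -0.03]
ft_force: [-0.3, -0.7, -0.2]
grip_width: 0.453
grip_force: 0.0
```

```bash
cat > chk.py <<'E'
from h import *
v=[.503,-.2503,-.2004,.0315]
st=read_state();print(st["time"],st["grip_width"],st["ft_force"].round(2))
r,t=frame(v);print("slide mm",r.inv().apply(st["ee_pos"]-t)*1000)
P,Q=goal(v,(-27.5,-40,5.5));print(rel(P,Q,st["ee_pos"],st["eef_rot"]))
E
python3 chk.py
```

```text
4.15 0.4531350942792169 [-0.33 -0.7  -0.2 ]
slide mm [-27.61434868 -40.17975273  20.46931923]
(array([ 0.18312356,  0.11419023, 14.96927959]), array([1.19886826e-05, 2.26066558e-04, 1.15785667e-04]))
```

Call:
{"op": "carry_out", "data": {
  "commands": [
    [[0,0,2],[0,0,0],0.55],
    [[0,0,4],[0,0,0],0.55],
    [[0,0,5.5],[0,0,0],0.55],
    [[0,0,7],[0,0,0],0.55],
    [[0,0,8],[0,0,0],0.55],
    [[0,0,9],[0,0,0],0.55],
    [[0,0,9],[0,0,0],0.55],
    [[0,0,9],[0,0,0],0.55]
  ]
}}

```text
time: 4.95
ee_pos: [0.4678, -0.285, 0.039]
eef_rot: [0.773, 0.632, 0.037, -0.03]
ft_force: [0.3, 0.5, 3.7]
grip_width: 0.451
grip_force: 2.1
```

```bash
python3 chk.py
```

```text
4.95 0.45052102353382295 [0.35 0.55 3.65]
slide mm [-27.59791042 -40.11312412  11.39705975]
(array([0.11394044, 0.09796392, 5.89704314]), array([-5.39598051e-06,  1.41601273e-04,  1.91025008e-04]))
```

Call:
{"op": "carry_out", "data": {
  "commands": [
    [[0,0,1],[0,0,0],0.55],
    [[0,0,2],[0,0,0],0.55],
    [[0,0,3],[0,0,0],0.55],
    [[0,0,4],[0,0,0],0.55],
    [[0,0,5],[0,0,0],0.55],
    [[0,0,5.5],[0,0,0],0.55],
    [[0,0,5.5],[0,0,0],0.55],
    [[0,0,5.5],[0,0,0],0.55]
  ]
}}

```text
time: 5.75
ee_pos: [0.4679, -0.2844, 0.0336]
eef_rot: [0.773, 0.632, 0.037, -0.03]
ft_force: [-0.2, 1.4, 6.9]
grip_width: 0.446
grip_force: 3.4
```

```bash
python3 chk.py; python3 - <<'E'
from h import *
import cv2
im=grab_frame("scene")[:,:,::-1]
cv2.imwrite("pics/s2.png",cv2.resize(im[200:350,240:415],None,fx=4,fy=4,interpolation=cv2.INTER_CUBIC))
E
```

```text
5.75 0.4462439124119489 [-0.16  1.39  6.91]
slide mm [-27.61407725 -40.03092632   5.94938229]
(array([0.03087996, 0.1141086 , 0.44937752]), array([-5.00764464e-05, -3.05119823e-05,  2.86152436e-04]))
```

View pics/s2.png

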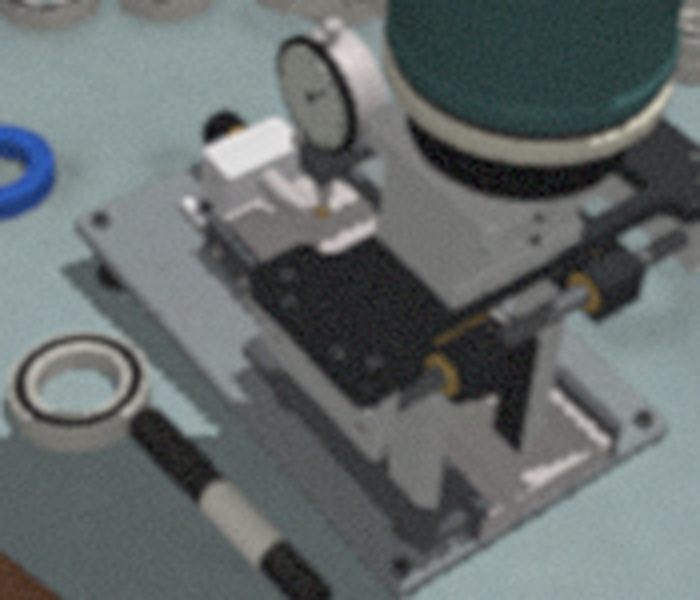

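The picture shows an empty nest under the dial at (320,210) and the knob drawn in, so the bearing has shot out to the finger. I'll withdraw straight up.

Call:
{"op": "carry_out", "data": {
  "commands": [
    [[0,0,-2],[0,0,0],0.55],
    [[0,0,-6],[0,0,0],0.55],
    [[0,0,-12],[0,0,0],0.55],
    [[0,0,-25],[0,0,0],0.55],
    [[0,0,-45],[0,0,0],0.55],
    [[0,0,-75],[0,0,0],0.55],
    [[0,0,-110],[0,0,0],0.55],
    [[0,0,-150],[0,0,0],0.55]
  ]
}}

```text
time: 6.6
ee_pos: [0.4642, -0.2985, 0.1843]
eef_rot: [0.773, 0.632, 0.037, -0.031]
ft_force: [0.2, -0.5, 0.6]
grip_width: 0.448
grip_force: 0.0
```

Call:
{"op": "carry_out", "data": {
  "commands": [
    [[-10,-20,-20],[0,0,0],0.55],
    [[-30,-30,-30],[0,0,0],0.55],
    [[-70,-40,-30],[0,0,0],0.55],
    [[-110,-45,-30],[0,0,0],0.55],
    [[-140,-50,-30],[0,0,0],0.55],
    [[-150,-50,-30],[0,0,0],0.55],
    [[-150,-50,-30],[0,0,0],0.55],
    [[-150,-50,-30],[0,0,0],0.55]
  ]
}}

```text
time: 7.4
ee_pos: [0.3863, -0.4368, 0.1985]
eef_rot: [0.773, 0.632, 0.037, -0.031]
ft_force: [0.2, 0.4, -0.0]
grip_width: 0.453
grip_force: 0.0
```

```bash
python3 - <<'E'
from h import *
import cv2,numpy as np
v=[.503,-.2503,-.2004,.0315]
a=grab_frame("top")[:,:,::-1][200:340,225:395]
b=grab_frame("scene")[:,:,::-1][200:350,240:415]
f=lambda i:cv2.resize(i,(400,340),interpolation=cv2.INTER_CUBIC)
cv2.imwrite("pics/end.png",np.hstack([f(a),f(b)]))
for y in(-1,):
  p=goal(v,(0,y,14))[0];t=proj("top",p);s=proj("scene",p)
  print((t-(225,200))*(400/170,340/140),(s-(240,200))*(400/175,340/150)+(400,0))
print(read_state()["ft_force"])
E
```

```text
[285.61568918 163.19806435] [662.13596364 202.6240704 ]
[-0.87132541 -0.77146415 -0.34441143]
```

View pics/end.png

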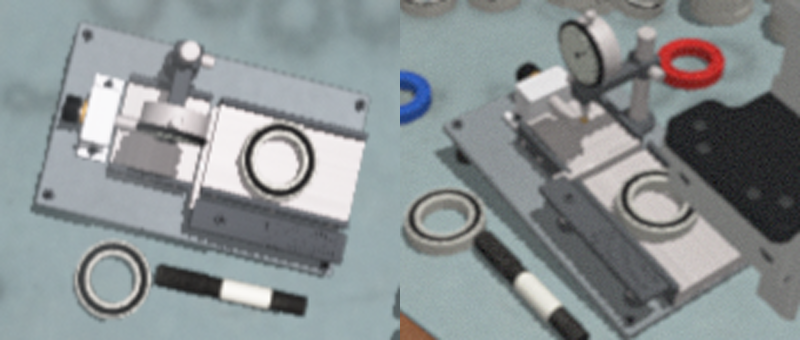

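The bearing lies flat on the slide at left-panel (279,162), about 3 mm up-slide of the landing point. The key is up, everything else is in place, and the hand is clear.

```bash
python3 -c "
from rig import *
print(hand_in())"
```

```text
the job is handed in; nothing more can be done
None
```

Job handed in at about 7.5 s: the bearing was shot out and trapped, and lies flat on the slide about 3 mm up-slide of the midpoint, well inside the stop and open end, with the hand withdrawn and nothing else seen to have moved.

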